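# Plug the pipe couplings from the latched plug case

## Robot

A 6-joint arm with a two-finger parallel gripper is mounted at the origin on the work surface. World frame = base frame: x ahead of the robot, y to its left, z up, the work surface at z = 0. Lengths are in m, angles in rad, forces in N, time in s.
With the tool pointing down it reaches from about 0.35 to 0.875 m from the base axis. Payload 4.2 kg.
Tool frame: the origin (TCP) lies between the finger pads; the fingertips stand 11 mm ahead of it and the grasp point (between the pads) lies 8 mm behind it; z points along the fingers, y is the line along which they close (so a half turn about z gives the same grasp; the last joint's range is limited). The gripper opens to 87 mm and grips with 3 to 60 N. Pads are 19 mm wide; open, the fingers measure 117 mm over their backs; the gripper's body (75 mm by 190 mm) begins 51 mm behind the grasp point.
Start: joints at [1.387, 0.385, 0.008, 0, -1.194, -0.259], TCP at [0.268, 0.565, 0.234] pointing down, gripper open.
Joint ranges: [-3.14, 3.14], [-1.21, 2.06], [-1.07, 1.41], [-3.16, 2.05], [-2.99, -0.16], [-3.1, 3.1]. Speed limits (rad/s): [2.79, 2.79, 3.14, 3.14, 3.14, 3.14].

## Interface

Orientations are given as [roll, pitch, yaw] about the fixed x, y, z axes, in that order (R = Rz(yaw) Ry(pitch) Rx(roll)).
In Python, from workcell import manip gives the robot as it stands. Calls block until the motion is done:
- manip.movep(position, orientation): joint-space move of the TCP to a pose.
- manip.movel(position, rot=None, speed=0.15): straight line of the TCP; rot=None keeps the orientation; speed is the mean speed in m/s.
- manip.move_joints(angles): joint-space move.
- manip.release() and manip.gripper_close(grasp_force=None): open the fingers fully, or close them until they stop; grasp_force is the grip in N (None keeps the last).
- manip.wait(seconds).
- manip.ik(position, orientation): joint angles nearest the present ones, or None.
- manip.camera(name): name is "scene" or "top" or "wrist"; returns a dict with "color" (480x640x3 uint8, red, green, blue), "intrinsics" (3x3 intrinsics, pixels), "rvec" (rotation vector, rad) and "tvec" (3), from world to camera coordinates, as OpenCV has them. Camera axes: x right, y down, z forward; pixel columns grow to the right and rows downward; lengths in m; the calibration is good to about 2 mm. A picture is of the moment at which its call begins. There is no depth.
A pose or a line that the arm cannot do raises manip.IKError and nothing moves.
- manip.job_done(): hands the job in; it is judged then, once.
Trained networks look in a picture, given as the dict that the camera call returned (one of the last four; its "shot" number tells which), for a name from the list of things; names that differ only in an ending like _2 or _b are one class to them, and where a whole thing is asked for, a point or a joint stands for the part that bears it (a point fixed in the world has none). Each returns a list of dicts, best first, with "score" (0 to 1); they miss things now and then, are a little off and sometimes report something else, mostly with a low value. They report only what shows in the picture. A call takes as long as a camera call.
- manip.boxes_of(picture, label): "position" ([column, row] as shares, 0 to 1, of the picture: columns of its width, rows of its height, amid what is visible of it).
- manip.outline_of(picture, label): "pixels" (480x640 bool, what is visible of it) and "position" ([column, row] as shares, 0 to 1, of the picture: columns of its width, rows of its height, amid what is visible of it).
- manip.pinpoint(picture, label): "position" ([column, row] as shares, 0 to 1, of the picture: columns of its width, rows of its height: a listed point, or the origin of a listed thing).
Readings, each from a call of its own:
- manip.get_clock(): time.
- manip.get_joints(): joint angles.
- manip.get_qvel(): joint speeds.
- manip.get_joint_torque(): joint torques, N m.
- manip.get_ee_pos(): TCP position.
- manip.get_ee_rot(): TCP orientation.
- manip.get_wrist_force(): force on the tool from outside, world axes, zero at the start.
- manip.get_moment(): the same for the moment, N m.
- manip.get_grip_width(): opening from 0.0 (shut) to 1.0 (fully open).
- manip.get_finger_force(): force on a finger pad.
Only numpy, scipy, OpenCV 4.12 (cv2) and the standard library are available. Lean on these libraries where they do the work, as an engineer would, in place of code of your own. Each camera call takes 0.05 s, during which the arm holds its last target. There are 200 camera calls.

## Task

Lift the lever of the draw latch on the blue case until its hook is clear, take off the lid and lay it flat on the green mat. Set one orange plug from the case fully home, flange down flat, in every black coupling standing on the bench, leaving spare plugs in their pockets. Then put the lid back on the case, latch it shut again, and leave the other things on the bench alone.

Things in the scene. Friction and masses are not known exactly. Their poses are not given: they have to be found in the camera images.
- latch (a joint): angle of the draw latch's lever on the blue case: 0 = shut, spring-held (lever standing out from the case end, 0.21 rad below level); grows as its free end is lifted; centre is at 0.5, beyond it the spring carries it to its stop at 1.5 (1.29 rad above level), where it stays. Up to 6 N at the bar either way. The steel hook over the lid's edge moves with the lever and is clear of the lid beyond 1.2
- latch_bar (a point): middle of the red round crossbar at the lever's free end: 12 mm thick, 62 mm free between the lever's two thin side arms, nothing else between bar and pivot bracket, so a finger fits through; the bar lies along the case's x axis, 90 mm from the pivot. x axis along the bar
- latch_pivot (a point): the lever's pivot axis, on the case's +y end, 22 mm out from the wall, 95 mm above the table. Its axes are the case's: z up, y pointing out of the case at the latch end, x along the pivot; lifting turns the lever about +x (from +y towards +z)
- case_seat (a point): where the lid's centre (lid_center) lies when the lid is fully home; axes as the case's. The fixed blue steel case is 180 x 180 mm outside, 170 x 170 mm inside, its rim 125 mm above the table and 23 mm below this point; a grey deck inside, 65 mm above the table, has four round pockets
- lid_center (a point): centre of the loose blue lid, half-way up its 66 mm (0.4 kg): below, a 162 mm square boss 10 mm deep (lowest 5 mm 154 mm square) enters the case; a 180 x 180 x 10 mm plate rests on the rim; on top an upright black handle block 16 (x) by 80 (y) mm, its top 33 mm above this point, its foot 13 mm below it. z up; when fitted its axes are the case's
- mat (a point): centre of the top of the square green mat, 220 x 220 mm, 4 mm thick, fixed to the table, for laying the lid on; z up, edges along x and y
- plug1_center (a point): centre of an orange tapered plug, 100 mm tall (0.12 kg): a taper 48 to 56 mm in diameter and 50 mm long hangs below this point, above it a flange 72 mm in diameter and 8 mm thick (its underside at this point), then an upright round stem 28 mm in diameter and 42 mm tall to grip. All four plugs are alike and start in the case's pockets. z up along the stem
- plug2_center (a point): centre of an orange tapered plug, 100 mm tall (0.12 kg): a taper 48 to 56 mm in diameter and 50 mm long hangs below this point, above it a flange 72 mm in diameter and 8 mm thick (its underside at this point), then an upright round stem 28 mm in diameter and 42 mm tall to grip. All four plugs are alike and start in the case's pockets. z up along the stem
- plug3_center (a point): centre of an orange tapered plug, 100 mm tall (0.12 kg): a taper 48 to 56 mm in diameter and 50 mm long hangs below this point, above it a flange 72 mm in diameter and 8 mm thick (its underside at this point), then an upright round stem 28 mm in diameter and 42 mm tall to grip. All four plugs are alike and start in the case's pockets. z up along the stem
- plug4_center (a point): centre of an orange tapered plug, 100 mm tall (0.12 kg): a taper 48 to 56 mm in diameter and 50 mm long hangs below this point, above it a flange 72 mm in diameter and 8 mm thick (its underside at this point), then an upright round stem 28 mm in diameter and 42 mm tall to grip. All four plugs are alike and start in the case's pockets. z up along the stem
- mouth1 (a point): centre of the open mouth (top rim) of a black pipe coupling standing loose on the table: tube 78 mm outside, 62 mm bore, 75 mm tall, 0.3 kg, open through. z up. A plug is home when its flange lies flat on the rim, its centre then at this point. Two to four couplings are present
- mouth2 (a point): centre of the open mouth (top rim) of a black pipe coupling standing loose on the table: tube 78 mm outside, 62 mm bore, 75 mm tall, 0.3 kg, open through. z up. A plug is home when its flange lies flat on the rim, its centre then at this point. Two to four couplings are present
- mouth3 (a point): centre of the open mouth (top rim) of a black pipe coupling standing loose on the table: tube 78 mm outside, 62 mm bore, 75 mm tall, 0.3 kg, open through. z up. A plug is home when its flange lies flat on the rim, its centre then at this point. Two to four couplings are present
- mouth4 (a point): centre of the open mouth (top rim) of a black pipe coupling standing loose on the table: tube 78 mm outside, 62 mm bore, 75 mm tall, 0.3 kg, open through. z up. A plug is home when its flange lies flat on the rim, its centre then at this point. Two to four couplings are present
- pocket1 (a point): centre of a round pocket (62 mm bore) at the deck's surface in the case; a plug stored there has its centre at this point; axes as the case's
- pocket2 (a point): centre of a round pocket (62 mm bore) at the deck's surface in the case; a plug stored there has its centre at this point; axes as the case's
- pocket3 (a point): centre of a round pocket (62 mm bore) at the deck's surface in the case; a plug stored there has its centre at this point; axes as the case's
- pocket4 (a point): centre of a round pocket (62 mm bore) at the deck's surface in the case; a plug stored there has its centre at this point; axes as the case's
- pliers: red-handled pliers lying flat, about 180 mm long; not part of the job; origin at its underside
- tape_roll: roll of yellow tape lying flat, 70 mm across, 24 mm high; not part of the job; origin at its underside
- deburrer: screwdriver-like deburring tool, 190 mm long; not part of the job; origin at its underside
- pencil_cup: red cup of pencils, 76 mm across, 165 mm high; not part of the job; origin at its underside
- pipe_sample: ribbed black pipe sample lying on a flat foot, 200 mm long, 50 mm thick; not part of the job; origin at its underside

How it is judged:
On the way, in this order (a step that is already met when the one before it is completed fails the run):
1. the latch lever is lifted past centre, its hook clear of the lid (value of joint latch above 1.2 rad), for 0.2 s.
2. the lid lies flat on the green mat, let go (horizontal distance between lid_center and mat below 0.06 m and height (world z) of lid_center below 0.05 m and angle between lid_center's own z axis and vertical below 0.12 rad and contact force between the fingers and lid below 0.3 N), for 0.2 s.
3. every coupling has a plug fully home in its mouth (distance between any of plug1_center, plug2_center, plug3_center, plug4_center and mouth1 below 0.01 m and distance between any of plug1_center, plug2_center, plug3_center, plug4_center and mouth2 below 0.01 m and distance between any of plug1_center, plug2_center, plug3_center, plug4_center and mouth3 below 0.01 m and distance between any of plug1_center, plug2_center, plug3_center, plug4_center and mouth4 below 0.01 m and angle between each of mouth1, mouth2, mouth3, mouth4's own z axis and vertical below 0.1 rad), for 0.3 s.
4. the lid is fully home on the case (distance between lid_center and case_seat below 0.01 m and angle between the x axis of lid_center and the x axis of case_seat, either way round below 0.1 rad), for 0.2 s.
At the end, for the whole second after the job is handed in: Every coupling present stands upright with a plug in it (plug centre within 10 mm of the mouth's centre, upright within 0.15 rad), each spare plug stands in a pocket of the case (within 14 mm), the lid is home (within 10 mm and 0.10 rad), the latch lever is shut (below 0.12 rad) and all is at rest (all of step 3 and all of step 4 and (distance between plug1_center and mouth1 below 0.01 m or distance between plug1_center and mouth2 below 0.01 m or distance between plug1_center and mouth3 below 0.01 m or distance between plug1_center and mouth4 below 0.01 m or distance between plug1_center and pocket1 below 0.014 m or distance between plug1_center and pocket2 below 0.014 m or distance between plug1_center and pocket3 below 0.014 m or distance between plug1_center and pocket4 below 0.014 m) and (distance between plug2_center and mouth1 below 0.01 m or distance between plug2_center and mouth2 below 0.01 m or distance between plug2_center and mouth3 below 0.01 m or distance between plug2_center and mouth4 below 0.01 m or distance between plug2_center and pocket1 below 0.014 m or distance between plug2_center and pocket2 below 0.014 m or distance between plug2_center and pocket3 below 0.014 m or distance between plug2_center and pocket4 below 0.014 m) and (distance between plug3_center and mouth1 below 0.01 m or distance between plug3_center and mouth2 below 0.01 m or distance between plug3_center and mouth3 below 0.01 m or distance between plug3_center and mouth4 below 0.01 m or distance between plug3_center and pocket1 below 0.014 m or distance between plug3_center and pocket2 below 0.014 m or distance between plug3_center and pocket3 below 0.014 m or distance between plug3_center and pocket4 below 0.014 m) and (distance between plug4_center and mouth1 below 0.01 m or distance between plug4_center and mouth2 below 0.01 m or distance between plug4_center and mouth3 below 0.01 m or distance between plug4_center and mouth4 below 0.01 m or distance between plug4_center and pocket1 below 0.014 m or distance between plug4_center and pocket2 below 0.014 m or distance between plug4_center and pocket3 below 0.014 m or distance between plug4_center and pocket4 below 0.014 m) and angle between each of plug1_center, plug2_center, plug3_center, plug4_center's own z axis and vertical below 0.15 rad and value of joint latch below 0.12 rad and linear speed of each of lid, coupling1, coupling2, coupling3, coupling4 below 0.02 m/s); the robot touches nothing.
It fails at once if the pliers is shoved more than 40 mm (distance of pliers from where it was at the start of the episode above 0.04 m).
It fails at once if the tape roll is shoved more than 40 mm (distance of tape_roll from where it was at the start of the episode above 0.04 m).
It fails at once if the deburrer is shoved more than 40 mm (distance of deburrer from where it was at the start of the episode above 0.04 m).
It fails at once if the pencil cup is shoved more than 40 mm (distance of pencil_cup from where it was at the start of the episode above 0.04 m).
It fails at once if the pipe sample is shoved more than 40 mm (distance of pipe_sample from where it was at the start of the episode above 0.04 m).
Of coupling1, coupling2, coupling3, coupling4 only 2 to 4 are there at a start; the rules pass over those that are not, and their reading is None.
At some moment in a run one of coupling1, coupling2, coupling3, coupling4 may be knocked a few centimetres aside while the robot is not near it.
It also fails if it takes over 210 s, if anything falls off the work surface, if the arm or the gripper's body presses on something with over 40 N, if the wrist force passes 120 N, or if a joint passes its speed limit or range.

## Working session

There is one attempt and no reset: what is moved stays moved. The work goes in short steps, each a Python script; the robot and the scene stay as the last script left them, time stands still between calls to the robot, and variables do not carry over. Pictures are saved under pics/ and viewed, at most 14 in all, crops included, and the job is handed in when it is done.

```bash
mkdir -p pics
cat > h.py <<'E'
import numpy as np, cv2
from workcell import manip as m
def cam(c):
    R=cv2.Rodrigues(np.array(c["rvec"],float))[0]; return np.array(c["intrinsics"],float),R,np.array(c["tvec"],float).ravel()
def onz(c,uv,z):
    "pixel (px) -> world point on plane z"
    K,R,t=cam(c); d=R.T@np.linalg.inv(K)@np.array([uv[0],uv[1],1.]); o=-R.T@t
    return o+d*(z-o[2])/d[2]
def proj(c,p):
    K,R,t=cam(c); q=K@(R@np.array(p,float)+t); return q[:2]/q[2]
def px(d): return np.array(d["position"])*[640,480]
def save(c,n): cv2.imwrite(f"pics/{n}.png",c["color"][:,:,::-1])
E
cat > a.py <<'E'
from h import *
np.set_printoptions(precision=3,suppress=True)
Z=dict(latch_bar=.076,latch_pivot=.095,case_seat=.148,lid_center=.148,mat=.004,mouth1=.075,pliers=0,tape_roll=0,deburrer=0,pencil_cup=0,pipe_sample=0)
for n in("scene","top"):
    c=m.camera(n); save(c,n+"0")
    print(n,"cam at",-cam(c)[1].T@cam(c)[2])
    for l,z in Z.items():
        for d in m.pinpoint(c,l)[:5]: print(l,round(d["score"],2),px(d),onz(c,px(d),z))
E
python3 a.py
```

```text
scene cam at [1.159 0.477 0.921]
latch_bar 0.83 [473.28  303.312] [0.528 0.385 0.076]
latch_bar 0.3 [343.104 203.808] [ 0.455 -0.014  0.076]
case_seat 0.38 [235.904 276.816] [ 0.822 -0.02   0.148]
case_seat 0.23 [470.784 306.816] [0.592 0.392 0.148]
lid_center 0.94 [401.216 236.688] [0.52  0.19  0.148]
mat 0.8 [244.224 167.52 ] [ 0.452 -0.384  0.004]
mouth1 0.86 [345.024 202.8  ] [ 0.448 -0.013  0.075]
mouth1 0.7 [293.184 239.28 ] [ 0.625 -0.038  0.075]
tape_roll 0.96 [236.8   277.776] [ 0.758 -0.112  0.   ]
deburrer 0.78 [178.368 209.52 ] [ 0.69  -0.408  0.   ]
pencil_cup 0.67 [202.176 256.896] [ 0.765 -0.228  0.   ]
pipe_sample 0.95 [396.288 374.016] [0.73  0.329 0.   ]
top cam at [ 0.479 -0.004  1.637]
latch_bar 0.9 [166.784 287.712] [0.527 0.396 0.076]
latch_bar 0.44 [242.432 290.88 ] [0.518 0.194 0.076]
latch_pivot 0.71 [203.328 290.976] [0.518 0.295 0.095]
lid_center 0.91 [240.832 288.624] [0.522 0.189 0.148]
lid_center 0.73 [460.672 233.808] [ 0.661 -0.373  0.148]
mat 0.84 [457.216 311.616] [ 0.461 -0.393  0.004]
mouth1 0.52 [322.496 318.48 ] [ 0.445 -0.019  0.075]
mouth1 0.52 [327.616 254.976] [ 0.614 -0.033  0.075]
pliers 0.91 [294.08  209.616] [0.75 0.06 0.  ]
tape_roll 0.82 [354.688 205.68 ] [ 0.76  -0.112  0.   ]
tape_roll 0.47 [396.288 205.392] [ 0.761 -0.229  0.   ]
deburrer 0.83 [464.    233.616] [ 0.68  -0.419  0.   ]
deburrer 0.32 [193.984 217.2  ] [0.729 0.343 0.   ]
pencil_cup 0.71 [394.624 201.888] [ 0.771 -0.225  0.   ]
pipe_sample 0.61 [195.776 218.016] [0.726 0.338 0.   ]
```

View pics/scene0.png

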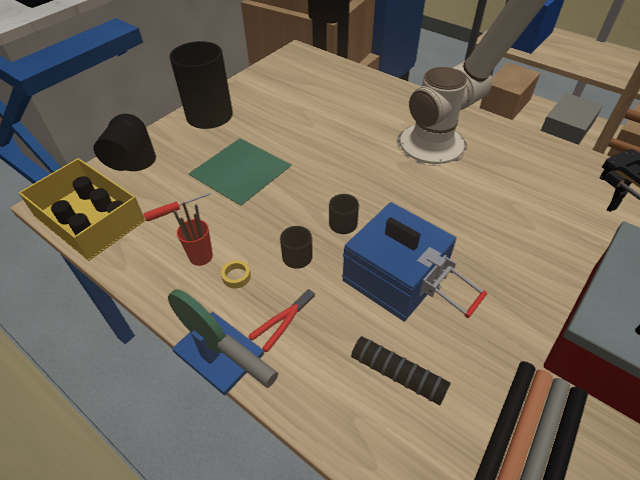

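View pics/top0.png

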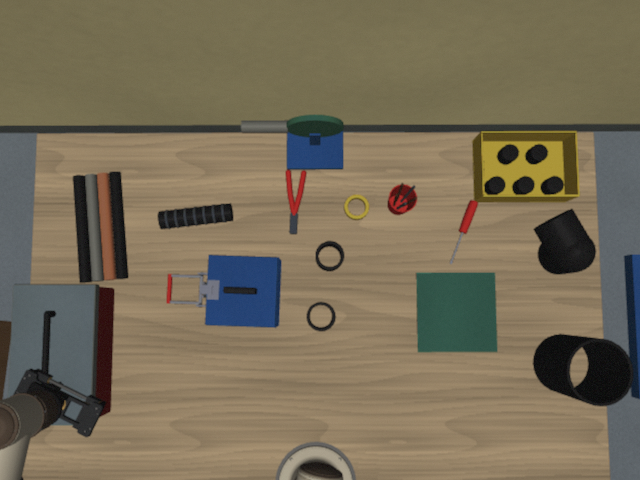

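The two couplings show in the scene picture at about (344,213) and (296,246). The case is at about (400,260), with its red bar at (477,303). The mat, pliers, tape, cup and pipe sample all agree with the networks' positions. The plugs aren't visible while the lid is on, and the yellow box holds something else. Next I'll look from close up with the wrist camera.

```bash
cat > b.py <<'E'
from h import *
np.set_printoptions(precision=4,suppress=True)
m.movep([.50,.27,.42],[np.pi,0,np.pi/2])
c=m.camera("wrist"); save(c,"w1"); print("cam",-cam(c)[1].T@cam(c)[2])
for l,z in dict(latch_bar=.076,latch_pivot=.095,lid_center=.148).items():
    for d in m.pinpoint(c,l)[:2]: print(l,round(d["score"],2),px(d),onz(c,px(d),z))
for l,z in dict(lid_center=.135).items():
    for d in m.outline_of(c,l)[:1]:
        ys,xs=np.nonzero(d["pixels"]); P=np.array([onz(c,p,z)[:2] for p in zip(xs[::5],ys[::5])],np.float32)
        print(d["score"],cv2.minAreaRect(P*1000), len(xs))
E
python3 b.py
```

```text
cam [0.5017 0.3351 0.5718]
latch_bar 0.66 [332.672 119.376] [0.5235 0.3892 0.076 ]
latch_pivot 0.86 [331.392 183.792] [0.5218 0.3012 0.095 ]
lid_center 0.76 [327.488 272.88 ] [0.5155 0.187  0.148 ]
0.6 ((519.5693969726562, 189.08987426757812), (180.85595703125, 179.71328735351562), 88.0003890991211) 12001
```

View pics/w1.png

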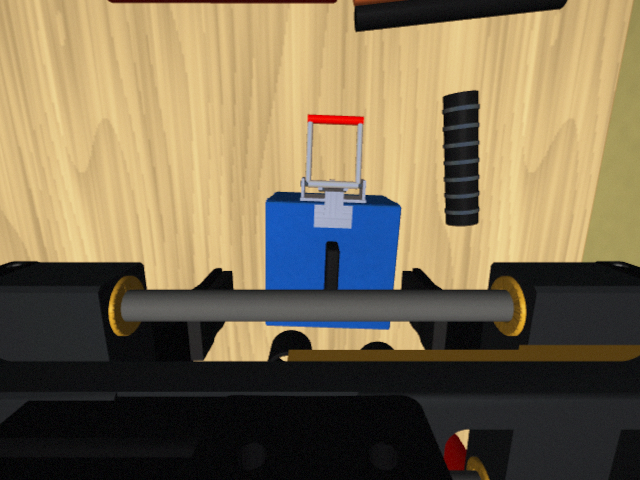

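The picture agrees: the lid measures 181 x 180 mm, centred at (0.520, 0.189) with a yaw of about -1.7°. The bar is at pixel (335,119) and the pivot at (332,190). Next I grip the bar with the tool pointing down and carry it round its arc.

```bash
cat >> h.py <<'E'
PI=np.pi; CY=np.radians(-1.7); CC=np.array([.5196,.1891])
def case(x,y,z): # case frame (mm from centre) -> world
    c,s=np.cos(CY),np.sin(CY); return [CC[0]+c*x-s*y, CC[1]+s*x+c*y, z]
def bar(a): # a = latch value
    return case(0,.112+.09*np.cos(a-.21),.095+.09*np.sin(a-.21)-.008)
def up(z,speed=.25):
    p=list(m.get_ee_pos()); p[2]=z; m.movel(p,speed=speed)
def st(s): print(s,"t%.1f"%m.get_clock(),"pos",np.round(m.get_ee_pos(),4),"w%.3f"%m.get_grip_width(),"F",np.round(m.get_wrist_force(),1),"ff",np.round(m.get_finger_force(),1))
E
cat > c.py <<'E'
from h import *
yw=min([CY,CY+PI,CY-PI],key=lambda y:abs((lambda q:9 if q is None else q[5])(m.ik(bar(0)[:2]+[.2],[PI,0,y]))))
R=[PI,0,yw]; print("yaw",yw)
b=bar(0); m.movep(b[:2]+[.22],R); m.movel(b,speed=.15); st("at")
m.gripper_close(30); st("closed")
for a in np.linspace(.1,1.45,10):
    m.movel(bar(a),speed=.12)
    if a<.3 or a>1.4 or abs(a-.7)<.06: st("a%.2f"%a)
m.wait(.3); m.release(); up(.32); st("up")
m.movep(case(0,.06,.42),[PI,0,PI/2]); c=m.camera("wrist"); save(c,"w2")
for l in("latch_bar","lid_center"): 
    for d in m.pinpoint(c,l)[:2]: print(l,d["score"],px(d),onz(c,px(d),.181))
print(bar(1.5))
E
python3 c.py
```

```text
yaw -0.029670597283903602
at t6.3 pos [0.5262 0.3896 0.0694] w0.999 F [ 0.5 -0.2 -0.4] ff 0.0
closed t7.6 pos [0.5255 0.3888 0.0682] w0.125 F [-0.2 -1.9  0.8] ff 29.9
a0.10 t7.8 pos [0.5254 0.3901 0.076 ] w0.125 F [ 2.4 -0.4 -7.2] ff 30.0
a0.25 t8.1 pos [0.5255 0.3908 0.0903] w0.128 F [ 1.4 -0.2 -5.1] ff 30.0
a0.70 t8.8 pos [0.5253 0.3816 0.1303] w0.127 F [-3.4  3.6  1.8] ff 30.0
a1.45 t10.1 pos [0.5241 0.3314 0.1751] w0.128 F [-7.5  2.6 10.5] ff 30.0
up t12.6 pos [0.523  0.3299 0.3183] w1.003 F [-0.7  0.3 -1. ] ff 0.0
latch_bar 0.78 [321.024 145.68 ] [0.52727104 0.32842148 0.181     ]
lid_center 0.71 [313.984 259.488] [0.51896546 0.19473316 0.181     ]
[np.float64(0.523662521534378), np.float64(0.3259806056130634), np.float64(0.17347515577854652)]
```

View pics/w2.png

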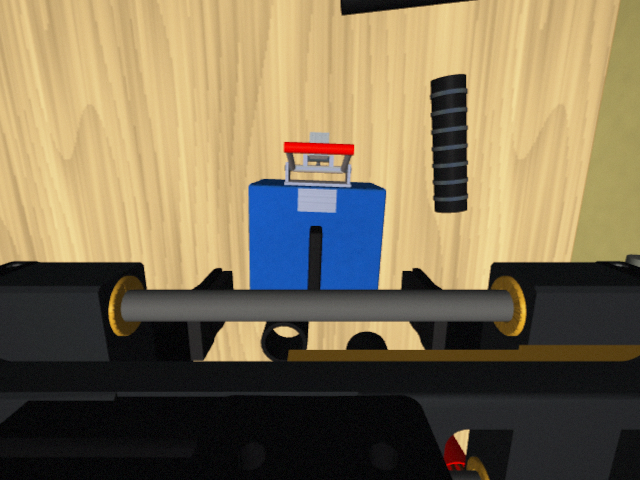

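The lever is up: the red bar is at (319,148), with the hook out at (319,137), clear of the lid. Now the lid goes to the mat.

```bash
cat > d.py <<'E'
from h import *
np.set_printoptions(precision=4,suppress=True)
R=[PI,0,PI/2+CY]
m.movep(case(0,0,.26),R); m.movel(case(0,0,.155),speed=.12); m.gripper_close(40); st("grip")
up(.30,.15); st("lifted")
m.movel([.456,-.388,.24],rot=R,speed=.25); m.movel([.456,-.388,.08],speed=.2); m.movel([.456,-.388,.045],speed=.05); st("down")
m.release(); st("rel"); up(.25)
m.movep(case(0,-.10,.45),R); c=m.camera("wrist"); save(c,"w3")
print("lid?",[(d["score"],px(d)) for d in m.pinpoint(c,"lid_center")[:2]])
for l in("plug1_center","pocket1"):
    for d in m.pinpoint(c,l)[:6]: print(l,round(d["score"],2),px(d),onz(c,px(d),.065))
c=m.camera("top"); save(c,"t3")
for l,z in dict(mouth1=.075,lid_center=.037,plug1_center=.065,mat=.004).items():
    for d in m.pinpoint(c,l)[:6]: print("top",l,round(d["score"],2),px(d),onz(c,px(d),z))
E
python3 d.py
```

```text
grip t17.1 pos [0.5189 0.189  0.1549] w0.184 F [-3.3  0.6  1. ] ff 40.0
lifted t18.2 pos [0.5183 0.1887 0.2985] w0.178 F [-0.7 -0.3 -5.1] ff 40.0Traceback (most recent call last):
  File "d.py", line 6, in <module>
    m.movel([.456,-.388,.24],rot=R,speed=.25); m.movel([.456,-.388,.08],speed=.2); m.movel([.456,-.388,.045],speed=.05); st("down")
    ~~~~~~~^^^^^^^^^^^^^^^^^^^^^^^^^^^^^^^^^^
workcell.IKError: the arm cannot follow that straight line within its joint ranges
```

```bash
python3 - <<'E'
from h import *
print(np.round(m.get_joints(),2))
for y in (PI/2+CY,0,-PI/2+CY): print(y,m.ik([.456,-.388,.24],[PI,0,y]))
E
sed -i 's/^m.movep(case(0,0,.26),R).*$//; s/^up(.30,.15).*$//; s/^m.movel(\[.456,-.388,.24\],rot=R,speed=.25);/Q=min([PI\/2+CY,0,-PI\/2+CY],key=lambda y:(lambda q:9 if q is None else abs(q[5]))(m.ik([.456,-.388,.24],[PI,0,y])));print("Q",Q)\nm.movep([.456,-.388,.26],[PI,0,Q]);st("over");/' d.py; cat d.py | head -9
```

```text
[ 0.64  0.22 -0.06 -0.   -1.29  2.47]
1.541125729510993 [-0.43483091  0.33575346 -0.04946259  0.         -1.18558028 -2.73643234]
0 [-0.43483091  0.33575346 -0.04946259  0.         -1.18558028  2.00562724]
-1.6004669240788 [-0.43483091  0.33575346 -0.04946259  0.         -1.18558028  0.40516032]
from h import *
np.set_printoptions(precision=4,suppress=True)
R=[PI,0,PI/2+CY]


Q=min([PI/2+CY,0,-PI/2+CY],key=lambda y:(lambda q:9 if q is None else abs(q[5]))(m.ik([.456,-.388,.24],[PI,0,y])));print("Q",Q)
m.movep([.456,-.388,.26],[PI,0,Q]);st("over"); m.movel([.456,-.388,.08],speed=.2); m.movel([.456,-.388,.045],speed=.05); st("down")
m.release(); st("rel"); up(.25)
m.movep(case(0,-.10,.45),R); c=m.camera("wrist"); save(c,"w3")
```

```bash
python3 d.py
```

```text
Q -1.6004669240788
over t20.3 pos [ 0.4564 -0.3875  0.26  ] w0.178 F [-0.3  0.2 -4.1] ff 40.0
down t22.2 pos [ 0.4563 -0.3882  0.045 ] w0.181 F [ 0.3  0.5 -5.5] ff 40.0
rel t23.5 pos [ 0.456 -0.388  0.045] w0.998 F [ 0.1 -0.4  0.1] ff 0.0
lid? [(0.39, array([450.368, 206.208]))]
plug1_center 0.59 [290.88  163.776] [0.4789 0.1476 0.065 ]
plug1_center 0.52 [286.784 244.896] [0.4655 0.0166 0.065 ]
top mouth1 0.85 [327.808 254.688] [ 0.6147 -0.0336  0.075 ]
top lid_center 0.77 [456.512 313.2  ] [ 0.4575 -0.3836  0.037 ]
```

View pics/w3.png

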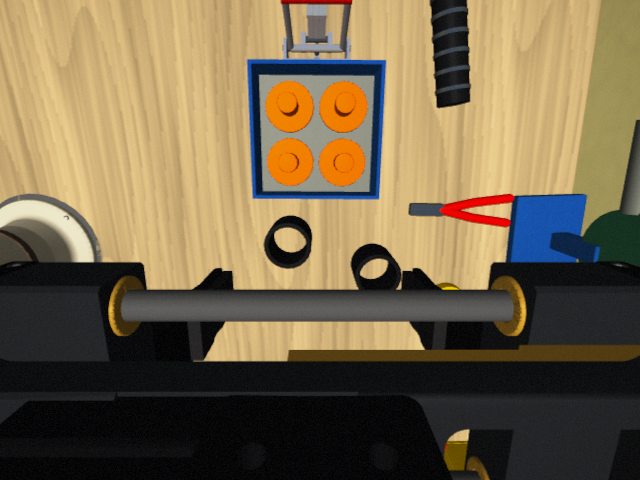

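View pics/t3.png

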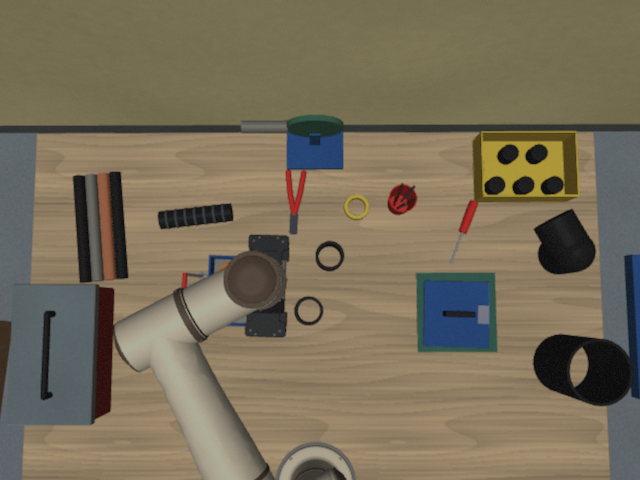

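The lid lies flat on the mat at (457,313) in the top picture. The coupling near the base has been knocked from (321,316) to (309,311). The four plugs show in the case at about (290,106), (343,106), (290,162) and (342,162) in the wrist picture. Next I compute their positions.

```bash
cat > e.py <<'E'
from h import *
np.set_printoptions(precision=4,suppress=True)
m.movep(case(0,-.09,.45),[PI,0,PI/2+CY]); c=m.camera("wrist")
hsv=cv2.cvtColor(c["color"],cv2.COLOR_RGB2HSV)
o=cv2.inRange(hsv,(5,150,80),(22,255,255)); o[260:]=0
for q in cv2.findContours(o,cv2.RETR_EXTERNAL,cv2.CHAIN_APPROX_NONE)[0]:
    if len(q)<60: continue
    W=np.array([onz(c,p,.073)[:2] for p in q[:,0]],np.float32)
    ctr,r=cv2.minEnclosingCircle(W); ctr=np.array(ctr); d=ctr-CC
    C,S=np.cos(CY),np.sin(CY); print("plug",ctr,"r%.4f"%r,"case",C*d[0]+S*d[1],-S*d[0]+C*d[1])
K=[c,m.camera("top")]
for n,c in zip(("w","t"),K):
    g=c["color"].max(2); bm=((g<45)*255).astype(np.uint8)
    for uv0 in ([.450,.013,.075],[.617,-.034,.075]):
        u=proj(c,uv0); mk=np.zeros_like(bm); cv2.circle(mk,tuple(int(v) for v in u),34 if n=="w" else 20,255,-1)
        q=[x for x in cv2.findContours(bm&mk,cv2.RETR_CCOMP,cv2.CHAIN_APPROX_NONE)[0] if len(x)>10]
        for x in q:
            W=np.array([onz(c,p,.075)[:2] for p in x[:,0]],np.float32); print(n,u,"mouth",cv2.minEnclosingCircle(W),len(x))
    for l,z in(("mouth1",.075),):
        for d in m.pinpoint(c,l)[:6]: print(n,l,round(d["score"],2),px(d),onz(c,px(d),z))
E
python3 e.py
```

```text
plug [0.5579 0.1475] r0.0359 case 0.03954257271051898 -0.04042402145380586
plug [0.4778 0.1504] r0.0358 case -0.04060089462111734 -0.03990574045700756
plug [0.5608 0.2272] r0.0358 case 0.040018039296450036 0.03932110798227538
plug [0.4809 0.2305] r0.0359 case -0.039939152856016895 0.040276779315560986
plug [0.5245 0.3761] r0.0355 case -0.0006228162374908273 0.1870361926331289
w [276.8582 255.1492] mouth ((0.4665358066558838, 0.023907344788312912), 0.042707882821559906) 130
w [276.8582 255.1492] mouth ((0.4726700186729431, 0.03207380324602127), 0.029146339744329453) 84
w [378.0998 279.3396] mouth ((0.6176279187202454, -0.03504851460456848), 0.057034119963645935) 218
w [378.0998 279.3396] mouth ((0.6082110404968262, -0.022613510489463806), 0.027512123808264732) 74
w mouth1 0.93 [375.168 281.904] [ 0.6122 -0.0384  0.075 ]
w mouth1 0.86 [287.424 252.72 ] [0.4676 0.0166 0.075 ]
t [310.5235 316.5268] mouth ((0.46628838777542114, 0.01904395967721939), 0.036561090499162674) 76
t [310.5235 316.5268] mouth ((0.46649861335754395, 0.017878776416182518), 0.034100256860256195) 70
t [327.9717 253.8388] mouth ((0.6117342114448547, -0.03887806460261345), 0.03898844122886658) 77
t [327.9717 253.8388] mouth ((0.6099910140037537, -0.03705090656876564), 0.033315081149339676) 65
t mouth1 0.65 [309.12  311.376] [0.4636 0.0167 0.075 ]
t mouth1 0.63 [197.312 219.504] [0.7108 0.3183 0.075 ]
t mouth1 0.53 [326.592 253.296] [ 0.6185 -0.0303  0.075 ]
```

The pockets come out at exactly ±40 mm, which confirms the case pose. I'll take the two plugs away from the latch end, gripping across the diagonal. Shifting the gripper 7 mm inward keeps the open fingers clear of the walls.

```bash
cat > f.py <<'E'
from h import *
import sys
def best(p,yaws):
    return min(yaws,key=lambda y:(lambda q:99 if q is None else abs(q[5]))(m.ik(p,[PI,0,y])))
def ft(): return np.array(m.get_wrist_force())
def run(sx,mouth):
    stem=np.array(case(sx*.04,-.04,0)[:2]); inw=CY+(PI*.75 if sx>0 else PI*.25)
    k=.007; u=np.array([np.cos(inw),np.sin(inw)]); tcp=stem+k*u
    wrap=lambda a:(a+PI)%(2*PI)-PI
    y=best([*tcp,.25],[wrap(inw),wrap(inw+PI)]); s=1 if abs(wrap(y-inw))<.1 else -1
    R=[PI,0,y]; print("yaw",y)
    m.movep([*tcp,.25],R); f0=ft(); m.movel([*tcp,.128],speed=.2); m.movel([*tcp,.093],speed=.04); st("in")
    if abs(ft()-f0).max()>8: up(.2); raise SystemExit("touch")
    m.gripper_close(25); st("grip"); up(.26,.15); st("lift")
    if m.get_grip_width()<.2: raise SystemExit("missed")
    ym=best([*mouth,.26],[wrap(y+a) for a in(0,-PI/2,PI/2,PI)])
    ex=np.array([np.cos(ym),np.sin(ym)]); t=np.array(mouth)+k*s*ex
    m.movep([*t,.26],[PI,0,ym]); m.movel([*t,.160],speed=.2); f0=ft()
    z=.160
    while z>.105:
        z-=.01 if z>.115 else .005; m.movel([*t,z],speed=.06); d=ft()-f0
        if abs(d).max()>12: print("contact z",z,d); break
    st("down")
    if z<.125: m.wait(.2); m.release(); st("rel"); up(.26)
run(float(sys.argv[1]),[float(sys.argv[2]),float(sys.argv[3])])
E
python3 f.py 1 .6135 -.037
```

```text
yaw -0.8150687606813527
in t31.2 pos [0.5538 0.1531 0.0932] w0.997 F [-0.9 -0.3 -0.4] ff 0.0
grip t32.2 pos [0.5534 0.1528 0.093 ] w0.314 F [-0.9 -1.   0.7] ff 25.0
lift t33.4 pos [0.5528 0.1526 0.2588] w0.316 F [-0.4 -0.5 -1.3] ff 25.0
down t36.7 pos [ 0.6085 -0.032   0.1047] w0.313 F [ 1.1 -0.2 -0.2] ff 25.0
rel t38.1 pos [ 0.6087 -0.0319  0.105 ] w0.995 F [-0.2  0.5  0.1] ff 0.0
```

```bash
cat > g.py <<'E'
from h import *
np.set_printoptions(precision=4,suppress=True)
m.movep(case(0,-.11,.42),[PI,0,PI/2+CY]); c=m.camera("wrist"); save(c,"w4")
for l,z in(("plug1_center",.075),("mouth1",.075)):
    for d in m.pinpoint(c,l)[:6]: print(l,round(d["score"],2),px(d),onz(c,px(d),z))
c=m.camera("scene"); save(c,"s4")
E
python3 f.py -1 .4665 .018 && python3 g.py && python3 -c "
import cv2,numpy as np
a=cv2.imread('pics/w4.png')[:360,160:480];b=cv2.imread('pics/s4.png')[120:360,180:500]
cv2.imwrite('pics/c4.png',np.hstack([a,cv2.resize(b,(480,360))]))"
```

```text
yaw -2.3858650874762484
in t42.4 pos [0.4837 0.1552 0.0932] w1.003 F [ 0.3 -0.4 -0.1] ff 0.0
grip t43.4 pos [0.4835 0.1551 0.093 ] w0.310 F [0.  0.1 0.4] ff 25.0
lift t44.7 pos [0.4829 0.1549 0.2589] w0.316 F [-0.9  0.2 -0.8] ff 25.0
down t48.7 pos [0.4615 0.023  0.1047] w0.312 F [-0.4 -0.3 -0.3] ff 25.0
rel t50.1 pos [0.4617 0.0231 0.105 ] w1.001 F [ 0.5 -0.8 -0.8] ff 0.0
plug1_center 0.9 [289.728 244.512] [0.4738 0.0177 0.075 ]
plug1_center 0.3 [317.696 121.008] [0.5221 0.1958 0.075 ]
```

View pics/c4.png

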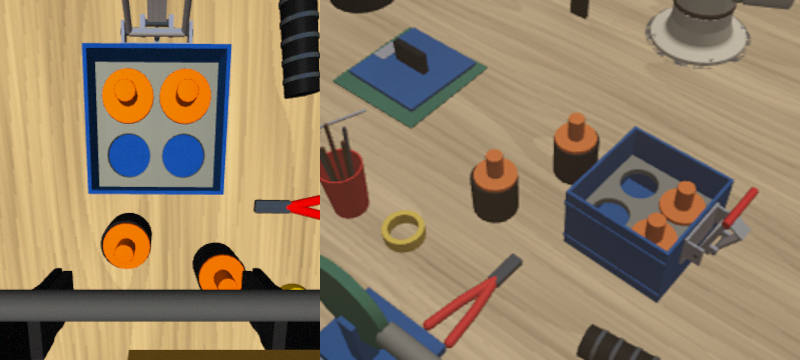

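Both plugs are home in their couplings: (126,243) and (220,270) in the left crop, and flush in the scene view on the right. The spares are still in their pockets. Now the lid goes back, turned to its original orientation so the strike plate faces the latch.

```bash
cat > k.py <<'E'
from h import *
m.movep([.456,-.388,.26],[PI,0,-PI/2+CY]); m.movel([.456,-.388,.045],speed=.15); m.gripper_close(40); st("grip"); up(.30,.15)
m.movep(case(0,0,.30),[PI,0,PI/2+CY]); st("over"); m.movel(case(0,0,.185),speed=.15); f0=np.array(m.get_wrist_force())
z=.185
while z>.1555:
    z-=.005; m.movel(case(0,0,z),speed=.05); d=np.array(m.get_wrist_force())-f0
    if abs(d).max()>15: print("contact",z,d); break
st("down")
if z<.162:
    m.release(); st("rel"); up(.30)
    m.movep(case(0,.06,.42),[PI,0,PI/2+CY]); c=m.camera("wrist"); save(c,"w5")
    for l,z in(("latch_bar",.181),("lid_center",.148)):
        for q in m.pinpoint(c,l)[:2]: print(l,round(q["score"],2),px(q),onz(c,px(q),z))
    c=m.camera("scene"); save(c,"s5")
    a=cv2.imread('pics/w5.png')[:360,160:480];b=cv2.imread('pics/s5.png')[120:360,180:500]
    cv2.imwrite('pics/c5.png',np.hstack([a,cv2.resize(b,(480,360))]))
E
python3 k.py
```

```text
grip t57.7 pos [ 0.4561 -0.388   0.045 ] w0.182 F [ 0.5 -0.7 -0.3] ff 40.0
over t61.6 pos [0.5198 0.1886 0.3   ] w0.180 F [ 0.2  0.7 -3.7] ff 40.0
down t64.1 pos [0.5206 0.1895 0.1559] w0.178 F [ 1.8  0.1 -1.5] ff 40.0
rel t65.4 pos [0.5196 0.1891 0.155 ] w0.996 F [ 0.1 -0.4  0.1] ff 0.0
latch_bar 0.95 [317.312 148.512] [0.52463427 0.32545778 0.181     ]
lid_center 0.6 [316.48  260.112] [0.51933642 0.18423895 0.148     ]
```

View pics/c5.png

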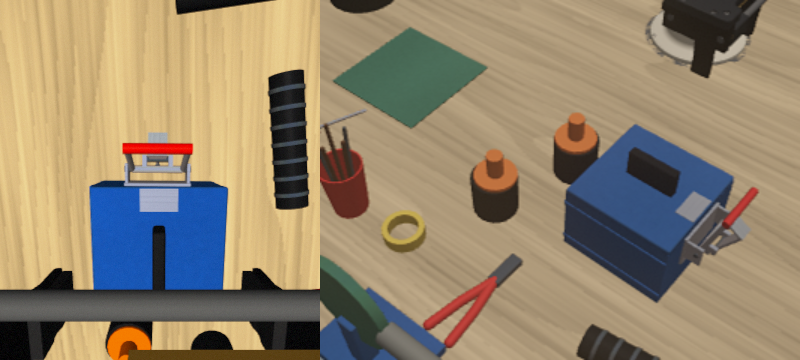

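The lid is seated flush, and the lever is still up with its bar at (157,148) in the crop. Now I close the latch by running the same arc in reverse.

```bash
cat > l.py <<'E'
from h import *
R=[PI,0,CY]; b=bar(1.5)
m.movep(b[:2]+[.30],R); m.movel(b,speed=.12); st("at"); m.gripper_close(30); st("grip")
for a in np.linspace(1.4,-.02,11):
    m.movel(bar(a),speed=.12)
    if a<.1 or abs(a-.7)<.1: st("a%.2f"%a)
m.wait(.3); m.release(); up(.25); st("up")
m.movep(case(0,.06,.42),[PI,0,PI/2+CY]); c=m.camera("wrist"); save(c,"w6")
for l,z in(("latch_bar",.076),("lid_center",.148)):
    for q in m.pinpoint(c,l)[:2]: print(l,round(q["score"],2),px(q),onz(c,px(q),z))
print(bar(0))
c=m.camera("scene"); save(c,"s6")
a=cv2.imread('pics/w6.png')[:360,160:480];b=cv2.imread('pics/s6.png')[120:360,180:500]
cv2.imwrite('pics/c6.png',np.hstack([a,cv2.resize(b,(480,360))]))
E
python3 l.py
```

```text
at t69.6 pos [0.5242 0.3264 0.1744] w0.997 F [ 1.   0.2 -0.3] ff 0.0
grip t70.8 pos [0.5237 0.3258 0.1735] w0.128 F [ 0.5 -0.9 -0. ] ff 30.0
a0.69 t72.3 pos [0.526  0.3809 0.1288] w0.123 F [ 4.9 -3.9  1. ] ff 30.0
a-0.02 t73.6 pos [0.5264 0.3888 0.0683] w0.128 F [ 3.6 -4.4  6.6] ff 30.0
up t76.2 pos [0.5247 0.3881 0.2483] w0.998 F [ 0.3  1.  -0.4] ff 0.0
latch_bar 0.82 [318.784 103.008] [0.52918365 0.38909256 0.076     ]
lid_center 0.75 [317.504 259.008] [0.5213362  0.18541803 0.148     ]
[np.float64(0.5255339246830415), np.float64(0.38903474432164026), np.float64(0.06823860901385104)]
```

View pics/c6.png

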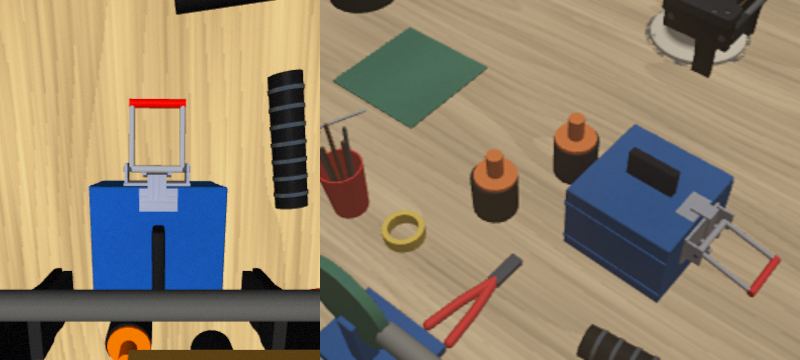

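The latch is shut, with its bar back at the start position and the hook over the lid. Both plugs are home and nothing else has moved.

```bash
python3 -c "
from h import *
print(m.job_done())"
```

```text
the job is handed in; nothing more can be done
None
```

The job is handed in, though no verdict came back: camera checks showed both couplings plugged flush and the lid back on with the latch shut, the two spares were in their pockets before the lid went on, and nothing else looked disturbed.

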